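# Set the clamp screw on a plaster mould press

### The job

On the press that holds the white plaster mould, turn the steel wing screw clockwise until it bottoms, then back it off an eighth of a turn so that the plaster is held without strain, and let go. Leave the screw of the other press, with the red-brown terracotta mould, as it is.

Things in the scene. Friction and masses are not known exactly. Their poses are not given: they have to be found in the camera images.
- plaster_screw (a joint): Wing screw of the press with the white plaster mould. rad, grows as the screw is turned clockwise seen from above: 0 is loosest, 2.0 is bottomed, against a hard stop; then its orange end points at the long red tick of the dial. Starts between 0.7 and 1.3, stays where it is left (friction about 0.06 N m), does not rise or sink as it turns.
- plaster_wing (a point): Point on that screw's upright axis, 176 mm above the table. The wing, pinched across its thickness, is an upright steel plate 50 mm long, 12 mm thick, 30 mm high (157 to 187 mm above the table), centred on the axis, one end orange; below it a hub 20 mm across. z is up, x runs along the wing towards the orange end, y across its thickness; they turn with the screw.
- plaster_press: The press, fixed to the table; origin under its centre, y along the beam, screw axis at the centre. Wooden base 100 x 150 mm, blue beam 40 x 150 mm on two posts, its top 143 mm up, with 6 mm high nuts at y = +-62 mm; white mould 84 x 86 mm under it. On the beam a white dial 70 mm across, top at 145 mm, a tick every eighth of a turn, the long red one at +y.
- terracotta_tip (a point): Orange end of the wing of the other press's screw: on the wing's centre line, 25 mm out from the screw's axis, 176 mm above the table; x points outward along the wing. That press is alike but for its red-brown terracotta mould, and its screw is to be left as it is.

How it is judged:
By the outcome, as a careful person would: the job done as asked, in the order asked, and still so for the second after the job is handed in, with the robot touching nothing.
It also fails if it takes over 29 s, if anything falls off the work surface, if the arm or the gripper's body presses on something with over 40 N, if the wrist force passes 120 N, or if a joint passes its speed limit or range.

### The arm

A 6-joint arm with a two-finger parallel gripper is mounted at the origin on the work surface. World frame = base frame: x ahead of the robot, y to its left, z up, the work surface at z = 0. Lengths are in mm, angles in rad, forces in N, time in s.
With the tool pointing down it reaches from about 350 to 725 mm from the base axis. Payload 6 kg.
Tool frame: the origin (TCP) lies at the very end of the fingers, on their centre line; the grasp point (between the pads) lies ctrl.grip_depth behind it (ctrl.grip_depth is the distance from the TCP to the grasp point, in mm); y points along the fingers, z is the direction in which the jaws open and shut, and the axes are right-handed (so a half turn about y gives the same grasp; the last joint's range is limited). The gripper opens to 85 mm and grips with 20 to 120 N. Pads are 22 mm wide; open, the fingers measure 114 mm over their backs; the gripper's body (76 mm by 85 mm) begins 54 mm behind the grasp point. The pads swing forward as they close: fully open they stand 13 mm farther back than shut.
Start: joints at [-0.891, 0.04, 0.085, 0, -1.615, -0.334], TCP at [203.378, -564.456, 231.261] pointing down, gripper open.
Joint ranges: [-2.56, 2.56], [-1.29, 2.01], [-1.08, 1.49], [-3.29, 1.98], [-2.81, -0.18], [-2.99, 2.99]. Speed limits (rad/s): [2.57, 2.57, 3.01, 3.14, 3.14, 3.14].

### API

Orientations are given as a unit quaternion [x, y, z, w].
In Python, from cell import ctrl gives the robot as it stands.
- The arm moves only by the tool step_arm, never from a script. Its argument "motion" is text: rows parted by semicolons, each of 5 numbers parted by spaces: the shift along the tool's x, y, z in m, then the turn about the tool's y in degrees, then the opening, from 0 (shut) to 1 (fully open). In form: dx dy dz yaw gripper; .... A call has 1 to 20 rows; each row shifts and turns the commanded pose from where the row before left it, along the tool's axes as they then stand; what a row does not reach is not made up. A row lasts 1/10 s, in which the tool goes at most 50 mm and 8.59 degrees, less where a joint would pass 70% of its speed; a pose out of reach is approached as far as the arm can. A call with a gripper value outside its range is refused whole. The fingers move at their own pace and stop on an object; the grip force is fixed at half the most. Time passes only in rows, so rows that do not move let the fingers close. It gives the time, the measured TCP pose, the force and the opening at its end, in the units of the state.
- ctrl.get_obs(): the state, without advancing time (a new reading comes with each control period).
- ctrl.read_camera(name): name is "scene" or "side" or "wrist"; returns (picture, depth): 384x512x3 uint8, red, green, blue; 384x512 float32, mm along the optical axis (not along the pixel's ray), 0 where there is no reading.
- ctrl.camera_params(name): a dict with "fov_y" (degrees; the focal length in pixels is half the picture's height over the tangent of half this angle, whatever the lens; pixels are square), "cx", "cy" (the principal point, pixels), "R" (3x3) and "t" (3): a world point X has camera coordinates R X + t. Camera axes: x right, y down, z forward; pixel columns grow to the right and rows downward; lengths in mm; the calibration is good to about 2 mm. A picture is of the moment at which its call begins: read the wrist's pose just before it. camera_params takes no time and is no camera call; for the wrist camera it gives the pose at the moment of the call.
- ctrl.job_done(): hands the job in, once; it reports no verdict.
Trained networks look in the newest picture that a camera, given by its name, has taken for a name from the list of things; names that differ only in an ending like _2 or _b are one class to them, and where a whole thing is asked for, a point or a joint stands for the part that bears it (a point fixed in the world has none). Each returns a list of dicts, best first, with "p" (0 to 1); they miss things now and then, are a little off and sometimes report something else, mostly with a low value. They report only what shows in the picture. A call takes as long as a camera call.
- ctrl.spot_in(camera, thing): "point" ([x, y, z] in mm, in world coordinates, good to about 4 mm: the middle of the surface that is visible of it).
- ctrl.pinpoint(camera, thing): "point" ([x, y, z] in mm, in world coordinates, good to about 4 mm: a listed point, or the origin of a listed thing).
The state is a dict: "time": time; "joint_positions": joint angles; "qd": joint speeds; "effort": joint torques, N m; "eef_pos": TCP position; "ee_rot": TCP orientation; "force": force on the tool from outside, world axes, zero at the start; "moment": the same for the moment, N m; "grip_width": finger opening in mm.
Only numpy, scipy, OpenCV 4.12 (cv2) and the standard library are available. Lean on these libraries where they do the work, as an engineer would, in place of code of your own. Each camera call takes 0.05 s, during which the arm holds its last target.

## Working session

There is one attempt and no reset: what is moved stays moved. The work goes in short steps, Python scripts to look and compute and a tool call to move; the robot and the scene stay as the last step left them, time stands still between calls to the robot, and variables do not carry over. Pictures are saved under pics/ and viewed, and the job is handed in when it is done.

Besides the shell and the picture viewer there is one more tool, called after ">>>" in YAML: its name, and indented under it one key for each argument. step_arm: Moves the arm, as the interface text tells. Its arguments: {"type":"object","properties":{"motion":{"type":"string"}},"required":["motion"]}

```bash
mkdir -p pics; ls; cat > h.py <<'E'
from cell import ctrl
import numpy as np, cv2
from scipy.spatial.transform import Rotation as Ro
def snap(n,f):
    P=ctrl.camera_params(n); im,d=ctrl.read_camera(n); cv2.imwrite('pics/'+f,im[:,:,::-1]); np.savez('pics/'+f+'.npz',im=im,d=d,R=P['R'],t=P['t'],cx=P['cx'],cy=P['cy'],f=192/np.tan(np.radians(P['fov_y'])/2)); return im,d,P
def world(file,u,v,z=None):
    q=np.load(file); u=np.asarray(u,float);v=np.asarray(v,float)
    dd=q['d'][v.astype(int),u.astype(int)]
    c=np.stack([(u-q['cx'])/q['f']*dd,(v-q['cy'])/q['f']*dd,dd],-1)
    return (c-q['t'])@q['R']
def proj(file,X):
    q=np.load(file); c=np.asarray(X)@q['R'].T+q['t']; return np.stack([c[...,0]/c[...,2]*q['f']+q['cx'],c[...,1]/c[...,2]*q['f']+q['cy']],-1)
E
python3 - <<'E'
from h import *
print(ctrl.grip_depth, ctrl.get_obs())
for c in ['scene','side']:
    snap(c,c+'0.png')
    for t in ['plaster_wing','plaster_press','terracotta_tip']:
        print(c,t,ctrl.pinpoint(c,t))
E
```

```text
pics
18.700000000000003 {'time': 0.0, 'joint_positions': array([-8.91299933e-01,  4.08172296e-02,  8.37994245e-02, -4.76569998e-04,
       -1.61549831e+00, -3.33716875e-01]), 'qd': array([-1.82454247e-03,  2.40334817e-05,  8.33359705e-04,  4.90998102e-04,
       -2.02027440e-04,  1.04806955e-03]), 'effort': array([-2.94955080e-04, -3.68190765e+01,  3.47420061e+01,  6.93238422e+00,
       -5.36043270e-03, -5.83978408e-05]), 'eef_pos': array([ 203.33585296, -564.14208454,  230.26699829]), 'ee_rot': array([-0.69595017, -0.12150278,  0.12179846,  0.69717686]), 'force': array([ 0.38848551, -0.88955677,  0.87032404]), 'moment': array([ 0.01273666,  0.01375605, -0.00971371]), 'grip_width': 85.26013362193771}
scene plaster_wing [{'point': [538.1, 192.9, 176.1], 'p': 0.67}]
scene plaster_press [{'point': [546.6, 189.1, -0.2], 'p': 0.98}]
scene terracotta_tip [{'point': [472.5, -184.5, 174.9], 'p': 0.65}]
side plaster_wing [{'point': [544.1, 192.4, 176.4], 'p': 0.88}]
side plaster_press [{'point': [537.7, 187.9, -1.4], 'p': 0.87}]
side terracotta_tip [{'point': [469.4, -186.6, 178.3], 'p': 0.76}, {'point': [538.7, 188.0, -1.0], 'p': 0.25}]
```

View pics/scene0.png

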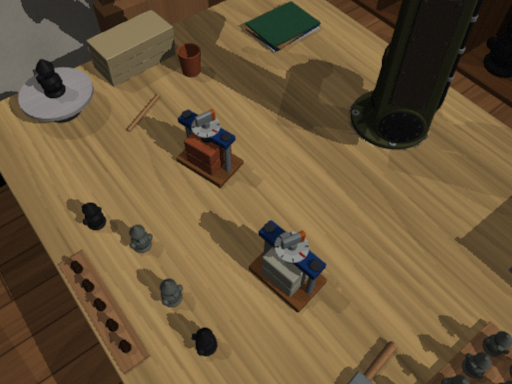

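View pics/side0.png

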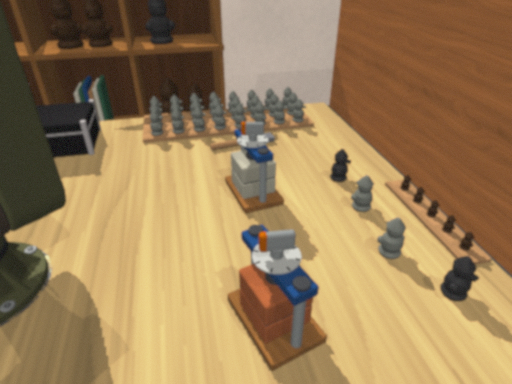

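```bash
python3 - <<'E'
from h import *
for c in ['scene','side']:
    print(c,proj(f'pics/{c}0.png.npz',[541,192,176]),proj(f'pics/{c}0.png.npz',[541,192,145]))
    q=np.load(f'pics/{c}0.png.npz'); print(-q['R'].T@q['t'],q['f'])
    u,v=proj(f'pics/{c}0.png.npz',[541,192,165]).astype(int)
    im=q['im'][max(v-50,0):v+50,max(u-60,0):u+60,::-1]
    cv2.imwrite(f'pics/{c}0c.png',cv2.resize(im,None,fx=6,fy=6,interpolation=cv2.INTER_CUBIC))
E
```

```text
scene [295.85970446 240.24851703] [294.59732974 247.51498638]
[876.19061999 477.72342708 987.1198743 ] 465.8048353943555
side [250.97218136 125.59944118] [251.10385077 138.32693586]
[ 382.8185956  -555.26644947  511.22564427] 369.5606923374365
```

View pics/scene0c.png

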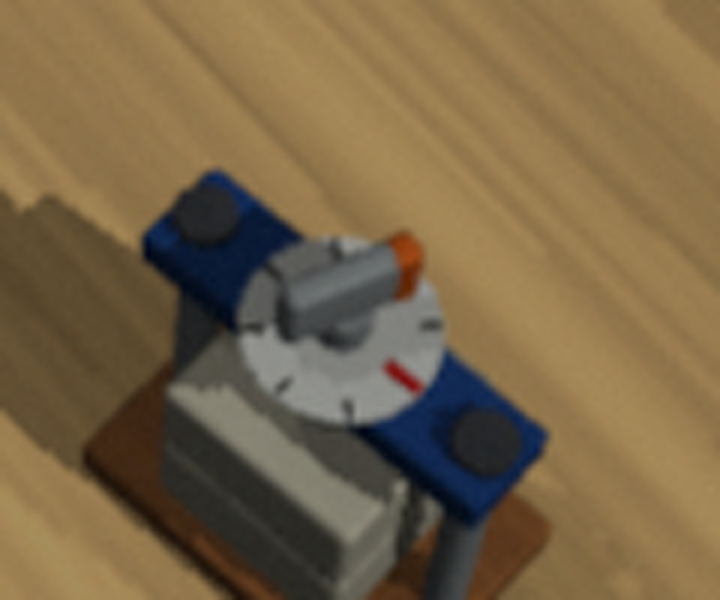

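View pics/side0c.png

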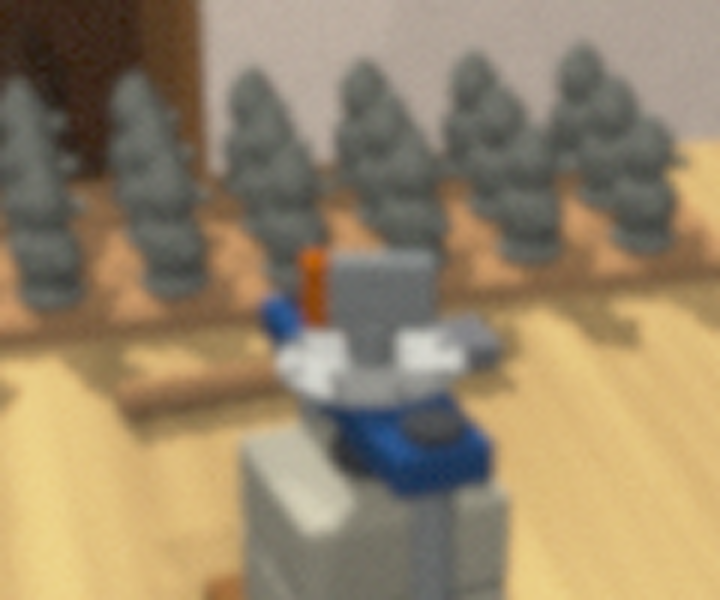

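```bash
python3 - <<'E'
from h import *
o=ctrl.get_obs(); R=Ro.from_quat(o['ee_rot']).as_matrix(); print(R.round(4))
P=ctrl.camera_params('wrist'); C=-P['R'].T@P['t']
print('cam',C, R.T@(C-o['eef_pos']), (R.T@P['R'].T).round(3),P['fov_y'],P['cx'],P['cy'])
# red pixels in scene dial
q=np.load('pics/scene0.png.npz'); im=q['im'].astype(int)
for v in range(215,270):
    for u in range(260,330):
        r,g,b=im[v,u]
        if r>1.5*g+20 and r>130: print(u,v,im[v,u],world('pics/scene0.png.npz',u,v).round())
E
```

```text
[[ 9.408e-01 -2.000e-04 -3.389e-01]
 [ 3.389e-01  3.000e-04  9.408e-01]
 [-1.000e-04 -1.000e+00  4.000e-04]]
cam [ 135.92143228 -589.3988061   373.11040109] [ -71.92723462 -141.98871482   -0.60181874] [[ 0.     0.959  0.283]
 [-0.001 -0.283  0.959]
 [ 1.    -0.001  0.001]] 59.30384821000457 257.10223097292936 192.8265176216069
301 232 [135  59  17] [527. 189. 189.]
302 232 [141  61  15] [525. 190. 188.]
303 232 [146  69  25] [523. 191. 188.]
301 233 [138  59  15] [528. 190. 188.]
302 233 [146  63  18] [526. 191. 187.]
303 233 [150  66  19] [524. 193. 187.]
304 233 [149  72  27] [523. 194. 187.]
301 234 [135  70  35] [529. 192. 187.]
302 234 [150  66  17] [527. 193. 187.]
303 234 [155  69  20] [525. 194. 186.]
304 234 [153  72  24] [524. 195. 186.]
302 235 [149  68  21] [529. 195. 187.]
303 235 [146  66  21] [527. 195. 186.]
304 235 [134  60  18] [525. 196. 185.]
304 255 [132  72  68] [537. 216. 144.]
```

```bash
cat >> h.py <<'E'
def rows(target,az_turn,n,grip,step=0.001,pos=None,R=None):
    """rows from present pose to target (world mm); az_turn = CCW degrees from above"""
    o=ctrl.get_obs(); p=np.array(o['eef_pos'] if pos is None else pos); R=Ro.from_quat(o['ee_rot']).as_matrix() if R is None else R
    yaw=np.round(-az_turn/n,1); out=[]
    for i in range(n):
        d=(np.asarray(target)-p)/(n-i); s=np.round(R.T@d/1000,3); out.append('%.3f %.3f %.3f %g %g'%(*s,yaw,grip))
        p=p+R@s*1000; R=R@Ro.from_euler('y',yaw,degrees=True).as_matrix()
    print('; '.join(out)); print('end',p.round(1),R.round(3).tolist())
E
python3 - <<'E'
from h import *
rows([541,192,240],140,20,1)
E
```

```text
0.029 -0.000 0.030 -7 1; 0.032 -0.000 0.026 -7 1; 0.035 -0.000 0.022 -7 1; 0.037 -0.001 0.018 -7 1; 0.039 -0.000 0.013 -7 1; 0.041 -0.001 0.008 -7 1; 0.041 -0.000 0.003 -7 1; 0.041 -0.001 -0.002 -7 1; 0.041 -0.000 -0.007 -7 1; 0.040 -0.001 -0.012 -7 1; 0.038 -0.000 -0.017 -7 1; 0.036 -0.001 -0.021 -7 1; 0.033 -0.000 -0.026 -7 1; 0.029 -0.001 -0.029 -7 1; 0.025 -0.000 -0.033 -7 1; 0.021 -0.001 -0.035 -7 1; 0.017 -0.000 -0.038 -7 1; 0.012 -0.001 -0.040 -7 1; 0.007 -0.000 -0.041 -7 1; 0.003 -0.001 -0.041 -7 1
end [541.  192.1 240.3] [[-0.939, -0.0, -0.345], [0.345, 0.0, -0.939], [0.0, -1.0, -0.0]]
```

>>> step_arm:
  motion: "0.029 0 0.030 -7 1; 0.032 0 0.026 -7 1; 0.035 0 0.022 -7 1; 0.037 -0.001 0.018 -7 1; 0.039 0 0.013 -7 1; 0.041 -0.001 0.008 -7 1; 0.041 0 0.003 -7 1; 0.041 -0.001 -0.002 -7 1; 0.041 0 -0.007 -7 1; 0.040 -0.001 -0.012 -7 1; 0.038 0 -0.017 -7 1; 0.036 -0.001 -0.021 -7 1; 0.033 0 -0.026 -7 1; 0.029 -0.001 -0.029 -7 1; 0.025 0 -0.033 -7 1; 0.021 -0.001 -0.035 -7 1; 0.017 0 -0.038 -7 1; 0.012 -0.001 -0.040 -7 1; 0.007 0 -0.041 -7 1; 0.003 -0.001 -0.041 -7 1"

```text
time: 2.4
eef_pos: [541.4, 193.8, 240.2]
ee_rot: [0.122, 0.697, -0.696, -0.122]
force: [0.4, -1.0, 1.8]
grip_width: 85.4
```

```bash
python3 - <<'E'
from h import *
o=ctrl.get_obs(); print(o['time'],o['eef_pos'],o['joint_positions'],o['qd'].round(2),o['force'])
snap('wrist','w1.png')
for t in ['plaster_wing','plaster_press']: print(ctrl.pinpoint('wrist',t))
o=ctrl.get_obs(); print(o['time'],o['eef_pos'],Ro.from_quat(o['ee_rot']).as_matrix().round(3).tolist())
E
```

```text
2.4 [541.4105694  193.81461754 240.22684895] [ 6.92436884e-01 -2.49204534e-02  3.56348994e-02 -9.58703139e-05
 -1.63127100e+00  5.31343528e-01] [0.37 0.72 0.72 0.   0.01 0.85] [ 0.43368544 -0.97454374  1.7920644 ]
[{'point': [548.8, 184.3, 178.7], 'p': 0.78}]
[{'point': [545.5, 187.3, 2.1], 'p': 0.69}]
2.55 [541.05308717 193.9151833  238.64726578] [[-0.939, -0.002, -0.343], [0.343, -0.001, -0.939], [0.002, -1.0, 0.002]]
```

View pics/w1.png

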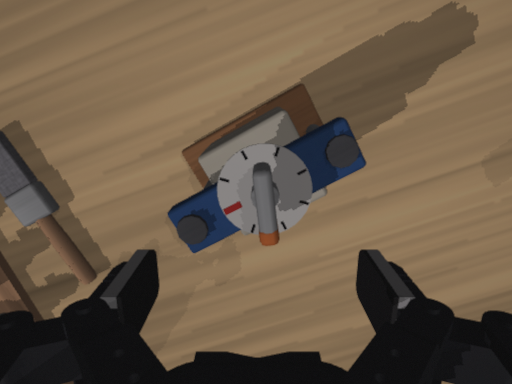

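```bash
cat >> h.py <<'E'
def onplane(file,u,v,z):
    q=np.load(file); r=np.stack([(np.asarray(u)-q['cx'])/q['f'],(np.asarray(v)-q['cy'])/q['f'],np.ones(np.shape(u))],-1)@q['R']
    C=-q['R'].T@q['t']; return C+r*((z-C[2])/r[:,2])[:,None]
def analyse(file,c0,tag):
    q=np.load(file); im=q['im'].astype(int); d=q['d']
    vv,uu=np.mgrid[0:384,0:512]; W=world(file,uu.ravel(),vv.ravel()).reshape(384,512,3)
    r,g,b=im[...,0],im[...,1],im[...,2]; near=(np.hypot(W[...,0]-c0[0],W[...,1]-c0[1])<80)&(d>0)
    hz=W[...,2]
    top=near&(hz>180)&(hz<195)&(np.hypot(W[...,0]-c0[0],W[...,1]-c0[1])<40)
    print('top n',top.sum(),'z',np.median(hz[top]))
    m=W[top][:,:2]; rect=cv2.minAreaRect(m.astype(np.float32)); print('wing rect',rect)
    _,s,vt=np.linalg.svd(m-m.mean(0),full_matrices=False); print('wing mean',m.mean(0).round(1),'az',np.degrees(np.arctan2(vt[0,1],vt[0,0])))
    orange=near&(hz>170)&(r>1.6*g)&(r>80); print('orange',orange.sum(),W[orange].mean(0).round(1) if orange.sum() else '')
    dial=near&(abs(hz-145)<8)&(abs(r-b)<40)&(r>80)
    dd=cv2.morphologyEx(dial.astype(np.uint8),cv2.MORPH_OPEN,np.ones((3,3)))
    pts=W[dd>0]; (cc,rad)=cv2.minEnclosingCircle(pts[:,:2].astype(np.float32)); print('dial',cc,rad,'z',np.median(pts[:,2]))
    red=near&(abs(hz-145)<10)&(r>1.8*g)&(r>90)&(b>0.2*r*0); red&=(abs(g-b)<25)
    if red.sum(): print('red',red.sum(),W[red].mean(0).round(1))
    blue=near&(b>1.5*r)&(b>50)&(abs(hz-143)<8); mb=W[blue][:,:2]; rb=cv2.minAreaRect(mb.astype(np.float32)); print('beam rect',rb)
    nut=near&(hz>145)&(hz<158)&(np.hypot(W[...,0]-c0[0],W[...,1]-c0[1])>48); n,l,st,ce=cv2.connectedComponentsWithStats(nut.astype(np.uint8))
    for i in range(1,n):
        if st[i,4]>60: print('nut',st[i,4],W[l==i].mean(0).round(1))
    ov=im.astype(np.uint8)[...,::-1].copy()
    for mk,c in [(top,(0,255,255)),(orange,(0,100,255)),(dd>0,(0,255,0)),(red,(255,0,255)),(blue,(255,128,0)),(nut,(255,255,0))]: ov[mk]=c
    cv2.imwrite('pics/'+tag,ov)
E
python3 - <<'E'
from h import *
analyse('pics/w1.png.npz',(543,190),'w1o.png')
E
```

```text
top n 1455 z 185.88224458775971
wing rect ((543.45849609375, 187.15089416503906), (12.63791275024414, 49.97425079345703), 77.47898864746094)
wing mean [544.4 186.7] az 166.93387177798704
orange 209 [524.2 191.9 186.2]
dial (542.7339477539062, 188.23623657226562) 35.774070739746094 z 144.40066150893557
red 104 [538.8 214.  145.2]
beam rect ((543.222900390625, 187.13485717773438), (39.06757354736328, 147.9580535888672), 8.81647777557373)
nut 879 [553.  126.2 148.2]
nut 720 [534.4 247.8 148.2]
```

View pics/w1o.png

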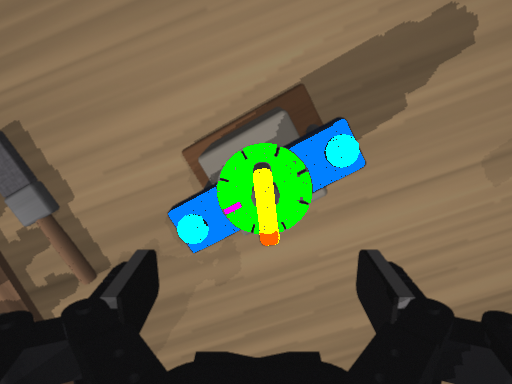

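```bash
python3 - <<'E'
from h import *
rows([543.4,187.2,160],7,5,0.5)
E
```

```text
-0.001 0.016 0.001 -1.4 0.5; -0.001 0.016 0.001 -1.4 0.5; -0.001 0.016 0.001 -1.4 0.5; -0.001 0.015 0.001 -1.4 0.5; -0.000 0.016 0.002 -1.4 0.5
end [542.9 186.8 159.7] [[-0.974, -0.002, -0.226], [0.226, -0.001, -0.974], [0.002, -1.0, 0.002]]
```

>>> step_arm:
  motion: "-0.002 0 0.002 -3.5 0.5; -0.002 0 0.003 -3.5 0.5; 0 0.020 0.001 0 0.5; 0 0.020 0 0 0.5; 0 0.020 0 0 0.5; 0 0.018 0 0 0.5; 0 0 0 0 0.5; 0 0 0 0 0.5"

```text
time: 3.35
eef_pos: [543.1, 184.5, 163.2]
ee_rot: [0.082, 0.702, -0.702, -0.081]
force: [0.2, -0.2, 0.8]
grip_width: 42.6
```

```bash
python3 - <<'E'
from h import *
o=ctrl.get_obs(); print(o['time'],o['eef_pos'],o['grip_width'],o['force'],o['moment'])
snap('wrist','w2.png')
R=Ro.from_quat(o['ee_rot']).as_matrix(); print('az',np.degrees(np.arctan2(R[1,0],R[0,0])))
print('err in tool',R.T@(np.array([543.4,187.2,160])-o['eef_pos']))
try: analyse('pics/w2.png.npz',(543,188),'w2o.png')
except Exception as e: print(e)
E
```

```text
3.35 [543.07695265 184.49677172 163.24983215] 42.58109201540947 [ 0.19069242 -0.17076793  0.84409861] [ 0.03401602 -0.03666172 -0.03669297]
az 166.76372721233474
err in tool [ 0.30704103  3.24993521 -2.70496925]
top n 5070 z 186.06573837619396
wing rect ((546.604248046875, 181.13555908203125), (47.289329528808594, 58.19809341430664), 20.98927116394043)
wing mean [546.8 185.2] az 78.08936071710316
orange 444 [524.5 191.7 186.2]
dial (542.896240234375, 188.1046142578125) 35.775062561035156 z 144.4254059606816
red 37 [539.7 208.4 145.3]
beam rect ((543.640869140625, 187.56671142578125), (39.031776428222656, 148.346435546875), 8.460359573364258)
nut 1750 [553.4 126.3 148.2]
nut 1056 [537.3 248.5 148.2]
```

View pics/w2.png

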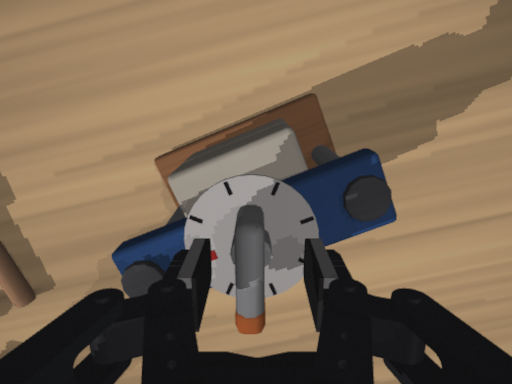

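>>> step_arm:
  motion: "0 0.002 -0.0025 0 0.5; 0 0 0 0 0.3; 0 0 0 0 0; 0 0 0 0 0; 0 0 0 0 0; 0 0 0 0 0; 0 0 0 0 0"

```text
time: 4.1
eef_pos: [543.9, 187.6, 161.6]
ee_rot: [0.082, 0.703, -0.702, -0.081]
force: [-1.8, 0.3, 5.7]
grip_width: 10.9
```

```bash
python3 - <<'E'
from h import *
o=ctrl.get_obs(); print(o['time'],o['eef_pos'],o['grip_width'],o['force'],o['moment'])
R=Ro.from_quat(o['ee_rot']).as_matrix(); print('az',np.degrees(np.arctan2(R[1,0],R[0,0])))
E
```

```text
4.1 [543.94690175 187.60709132 161.5884395 ] 10.933269891823105 [-1.8403326   0.29303784  5.66144805] [ 0.01663337  0.42753748 -0.0081316 ]
az 166.82290430174845
```

>>> step_arm:
  motion: "0 0 0 6 0; 0 0 0 6 0; 0 0 0 6 0; 0 0 0 6 0; 0 0 0 6 0; 0 0 0 6 0; 0 0 0 6 0; 0 0 0 6 0; 0 0 0 6 0; 0 0 0 6 0; 0 0 0 0 0; 0 0 0 0 0"

```text
time: 5.3
eef_pos: [543.3, 186.8, 161.6]
ee_rot: [-0.422, -0.567, 0.568, 0.421]
force: [-5.1, -2.8, 7.2]
grip_width: 10.9
```

```bash
cat >s.py <<'E'
from h import *
o=ctrl.get_obs(); print(o['time'],o['eef_pos'].round(1),o['grip_width'],o['force'].round(2),o['moment'].round(3))
R=Ro.from_quat(o['ee_rot']).as_matrix(); print('az',np.degrees(np.arctan2(R[1,0],R[0,0])),o['joint_positions'].round(2))
E
python3 s.py
```

```text
5.3 [543.3 186.8 161.6] 10.85380674373319 [-5.14 -2.79  7.24] [-0.838  1.634 -0.055]
az 106.79041063188974 [ 0.68 -0.02 -0.11  0.   -1.49 -0.39]
```

>>> step_arm:
  motion: "0 0 0 2 0; 0 0 0 2 0; 0 0 0 1 0; 0 0 0 0 0"

```text
time: 5.7
eef_pos: [543.2, 186.8, 161.6]
ee_rot: [-0.446, -0.548, 0.549, 0.446]
force: [-4.8, -2.4, 7.0]
grip_width: 10.9
```

```bash
python3 s.py
```

```text
5.7 [543.2 186.8 161.6] 10.864105011548258 [-4.82 -2.37  6.96] [-0.851  1.776 -0.091]
az 101.77254308443072 [ 0.68 -0.02 -0.11  0.   -1.49 -0.48]
```

>>> step_arm:
  motion: "0 0 0 1 0; 0 0 0 1 0; 0 0 0 0 0"

```text
time: 6.0
eef_pos: [543.1, 186.8, 161.6]
ee_rot: [-0.456, -0.54, 0.541, 0.455]
force: [-5.4, -2.9, 7.8]
grip_width: 11.0
```

```bash
python3 s.py
```

```text
6.0 [543.1 186.8 161.6] 11.016020145454931 [-5.37 -2.9   7.83] [-0.831  1.829 -0.018]
az 99.77722638673434 [ 0.68 -0.02 -0.11  0.   -1.49 -0.51]
```

>>> step_arm:
  motion: "0 0 0 1 0; 0 0 0 1 0; 0 0 0 0 0"

```text
time: 6.3
eef_pos: [543.1, 186.7, 161.6]
ee_rot: [-0.465, -0.533, 0.534, 0.464]
force: [-5.4, -2.5, 8.0]
grip_width: 11.2
```

```bash
python3 s.py
```

```text
6.3 [543.1 186.7 161.6] 11.245918169989814 [-5.41 -2.51  7.99] [-1.001  1.837  0.644]
az 97.84659891342099 [ 0.68 -0.02 -0.11  0.   -1.49 -0.54]
```

>>> step_arm:
  motion: "0 0 0 1 0; 0 0 0 1 0; 0 0 0 0 0; 0 0 0 0 0"

```text
time: 6.7
eef_pos: [543.1, 186.8, 161.6]
ee_rot: [-0.474, -0.525, 0.526, 0.473]
force: [-5.3, -3.3, 7.5]
grip_width: 10.8
```

```bash
python3 s.py; python3 - <<'E'
from h import *
snap('wrist','w3.png'); snap('scene','s3.png')
E
```

```text
6.7 [543.1 186.8 161.6] 10.760681141157004 [-5.34 -3.3   7.52] [-1.193  1.767  1.426]
az 95.96399040233045 [ 0.68 -0.02 -0.11  0.   -1.49 -0.58]
```

View pics/w3.png

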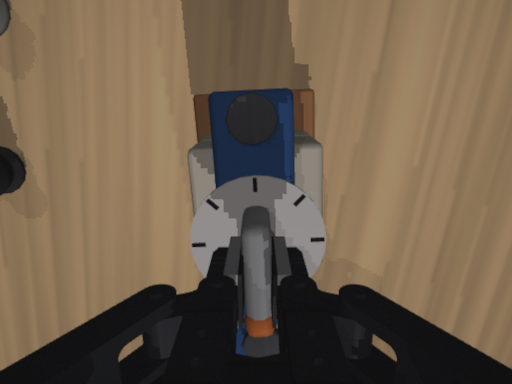

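>>> step_arm:
  motion: "0 0 0 -3 0; 0 0 0 -5 0; 0 0 0 -6 0; 0 0 0 -6 0; 0 0 0 -6 0; 0 0 0 -6 0; 0 0 0 -6 0; 0 0 0 -5 0; 0 0 0 -3 0; 0 0 0 -2.4 0; 0 0 0 0 0; 0 0 0 0 0"

```text
time: 8.0
eef_pos: [543.8, 187.2, 161.6]
ee_rot: [0.218, 0.673, -0.673, -0.217]
force: [-1.6, -0.7, 5.7]
grip_width: 11.1
```

```bash
python3 s.py; python3 - <<'E'
from h import *
snap('wrist','w4.png')
E
```

```text
8.0 [543.8 187.2 161.6] 11.101712838722715 [-1.55 -0.68  5.67] [-0.458  0.728  0.059]
az 144.2147198114317 [ 0.68 -0.02 -0.11  0.   -1.49  0.27]
```

View pics/w4.png

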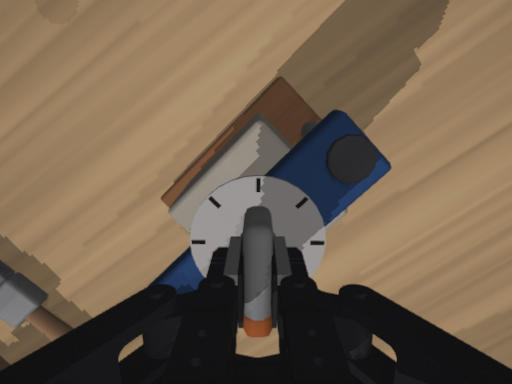

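>>> step_arm:
  motion: "0 0 0 0 0.2; 0 0 0 0 0.35; 0 0 0 0 0.5; 0 0 0 0 0.5; 0 0 0 0 0.5; 0 -0.020 0 0 0.5; 0 -0.030 0 0 0.5; 0 -0.030 0 0 0.7; 0 0 0 0 1; 0 0 0 0 1; 0 0 0 0 1; 0 0 0 0 1"

```text
time: 9.25
eef_pos: [543.2, 187.4, 238.9]
ee_rot: [-0.217, -0.672, 0.673, 0.218]
force: [0.9, -1.1, 0.5]
grip_width: 85.1
```

```bash
python3 s.py; python3 - <<'E'
from h import *
snap('wrist','w5.png'); snap('scene','s5.png')
analyse('pics/w5.png.npz',(543.3,187.3),'w5o.png')
for c in ['scene']: print(ctrl.pinpoint(c,'terracotta_tip'))
a=cv2.imread('pics/scene0.png')[90:190,160:260];b=cv2.imread('pics/s5.png')[90:190,160:260];c=cv2.imread('pics/s5.png')[200:310,240:340][:100]
cv2.imwrite('pics/cmp.png',cv2.resize(np.hstack([a,b]),None,fx=4,fy=4))
E
```

```text
9.25 [543.2 187.4 238.9] 85.14081292475919 [ 0.87 -1.13  0.48] [0.003 0.007 0.016]
az 144.21629323663117 [ 0.68 -0.02  0.03 -0.   -1.63  0.27]
top n 1442 z 185.84392599251856
wing rect ((543.125732421875, 186.6530303955078), (12.204057693481445, 49.51069641113281), 54.0345344543457)
wing mean [544.2 186.3] az 144.29649288261294
orange 211 [527.3 198.8 186.1]
dial (542.738037109375, 187.72930908203125) 35.49287033081055 z 144.37353305727947
red 102 [538.9 213.9 145.2]
beam rect ((543.0261840820312, 187.1402587890625), (38.7032356262207, 148.06393432617188), 8.522093772888184)
nut 913 [552.9 125.9 148.2]
nut 698 [534.2 247.4 148.2]
[{'point': [474.0, -181.4, 172.2], 'p': 0.82}]
```

View pics/w5o.png

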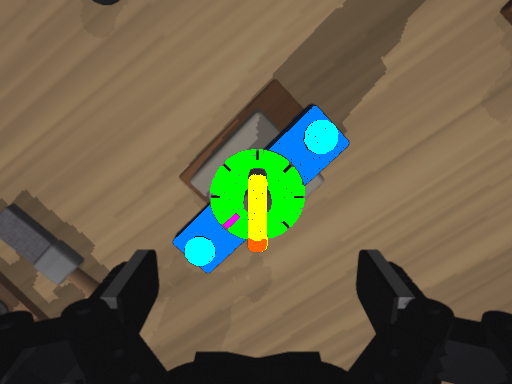

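View pics/cmp.png

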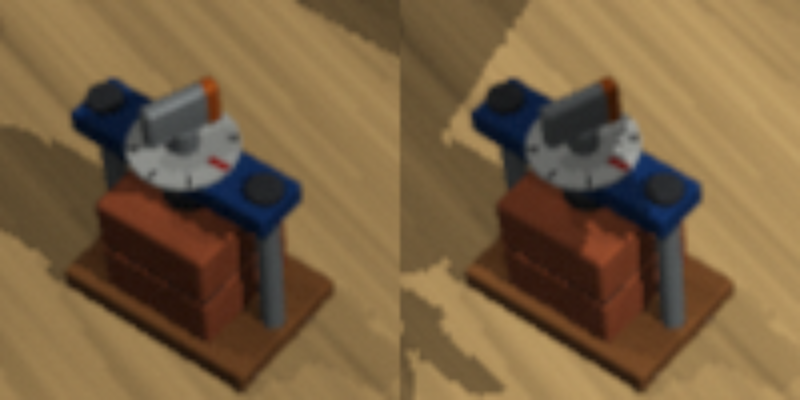

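```bash
python3 -c "
from cell import ctrl
print(ctrl.job_done(), ctrl.get_obs()['time'])"
```

```text
the job is handed in; nothing more can be done
the job is handed in; nothing more can be done
```

The plaster press's screw is turned clockwise to its stop, backed off an eighth of a turn and released. The job is handed in, after about 9.4 s on the robot's clock.

- **Bottoming:** I turned the screw about 68° until it met the stop. There the torque at the wrist rose from about 0 to 1.4 N m, and the wing lay along the beam with its orange end on the red tick's side.
- **Back-off:** After release, the wrist picture puts the wing at 144.0–144.3° and the beam at about 98.6° (both world azimuths). The wing is therefore about 45.5° back from the red tick, against 45° wanted, and it lines up with the dial ticks.
- **Robot clear:** At hand-in the gripper was open, about 80 mm above where it had gripped, touching nothing.
- **Other press:** The terracotta press's screw looks the same in the before and after scene pictures, apart from the arm's shadow. The network put its tip at (472, −185) mm before and (474, −181) mm after, which is within its error.

No check failed or disagreed.

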